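# Key into the jewellery box lock, turned and held

### The job

Pull the key straight up out of the clip socket in the plastic tray, push it fully home into the lock on top of the jewellery box, working it past the sticky pins, and then turn it a quarter turn clockwise as seen from above. The lock springs back, so finish with the key still gripped in place and held turned, latch withdrawn; do not let go. Leave the other things on the table where they are.

Things in the scene. Friction and masses are not known exactly. Their poses are not given: they have to be found in the camera images.
- key_bow (a point): Centre of the key's flat black plastic bow, 28 mm wide (along the key's x), 9 mm thick (y: grip it across this), 36 mm tall (z up). The key stands upright, blade down, in the tray's socket. Under the bow come a steel shoulder, 20 x 9 x 6 mm, and a toothed blade. The key is the same turned half round about its upright axis.
- key_shoulder (a point): Centre of the underside of the key's shoulder, where the blade begins: on the key's axis, 24 mm below key_bow. The straight double-sided toothed blade runs 34 mm down from here, 12 mm wide along x and 4.5 mm thick (a 2.5 mm thick point in its last 9 mm).
- key: The whole loose key, 25 to 50 g; its origin and axes are those of key_shoulder.
- socket_mouth (a point): Centre of the top face of the clip socket, 46 mm above the table; z up, x along its slot. The blade sits fully in the slot, the key's shoulder on the face and its axes along the socket's, held by two sprung balls: 5 to 15 N straight up frees it, with two clicks in the first 25 mm; it is clear after 34 mm.
- lock_mouth (a point): Centre of the face of the round lock, 78 mm above the table, in the top of the jewellery box. Axes are the box's and do not turn with the lock: z up, x along the slot while unturned. Slot 14 x 6 mm, its long edges sloped out to 8.4 mm apart at the face, over 34 deep. Two sticky sprung pins resist the teeth with 5 to 15 N, 14 and 5 mm before home. Fully home, the shoulder rests on the face.
- lock_turn (a joint): Turn of the lock cylinder in rad: 0 = at rest (slot along the x of lock_mouth), grows as it is turned clockwise seen from above, stop at 1.6. A spring turns it back (about 0.01 Nm at rest, 0.06 Nm at a quarter turn). The blade has up to 0.15 rad of play in the slot, so the key may need to turn that much more. Turning withdraws a small latch on the box's front.
- tray: White plastic tray stuck to the table, 95 mm (x) by 120 mm (y), rim 16 mm high, origin under its centre; the grey clip socket stands in it 12 mm to its -x. Its clear hinged lid leans open along its +x side, up to about 60 mm high, 60 mm and more from the socket.
- jewel_box: Pink hard-shell jewellery box fixed to the table, 100 mm (x) by 140 mm (y), top at 70 mm, origin under its centre. The lock, with a steel collar 38 mm across, stands 8 mm proud of the middle of the top.
- padlock_c (a point): Bystander: centre of a red steel padlock lying flat, body 46 x 50 x 24 mm, shackle 30 mm beyond it; between the box and the tray.
- comb_c (a point): Bystander: centre of a flat wooden comb, 150 x 40 x 6 mm, near the robot.
- clipper_c (a point): Bystander: centre of a chrome nail clipper, 58 x 12 x 12 mm.
- perfume_c (a point): Bystander: centre of a standing glass perfume bottle, 32 x 46 x 90 mm, at the far side.
- jar_c (a point): Bystander: centre of a white cream jar, 64 mm across, 50 mm tall, at the far side.
- polish_c (a point): Bystander: centre of a small nail-polish bottle, 28 mm across, 65 mm tall, at the far side.
- mug_c (a point): Bystander: centre of a mug, 80 mm across, 90 mm tall, at the left side.
Mind the look-alikes: they are no part of the job. There is more than one size of the key; the job needs the middle-sized.

How it is judged:
By the outcome, as a careful person would: the job done as asked, in the order asked, and still so for the second after the job is handed in, while the arm keeps its last pose, push and grip.
It also fails if it takes over 54 s, if anything falls off the work surface, if the arm or the gripper's body presses on something with over 40 N, if the wrist force passes 120 N, or if a joint passes its speed limit or range.

### The arm

A 6-joint arm with a two-finger parallel gripper is mounted at the origin on the work surface. World frame = base frame: x ahead of the robot, y to its left, z up, the work surface at z = 0. Lengths are in m, angles in rad, forces in N, time in s.
With the tool pointing down it reaches from about 0.3 to 0.775 m from the base axis. Payload 14.6 kg.
Tool frame: the origin (TCP) lies at the very end of the fingers, on their centre line; the grasp point (between the pads) lies 19 mm behind it; y points along the fingers, z is the direction in which the jaws open and shut, and the axes are right-handed (so a half turn about y gives the same grasp; the last joint's range is limited). The gripper opens to 85 mm and grips with 20 to 120 N. Pads are 22 mm wide; open, the fingers measure 114 mm over their backs; the gripper's body (76 mm by 85 mm) begins 54 mm behind the grasp point. The pads swing forward as they close: fully open they stand 13 mm farther back than shut.
Start: joints at [-1.238, 0.3, 1.521, -0, 1.321, -0.067], TCP at [0.214, -0.507, 0.231] pointing down, gripper open.
Joint ranges: [-3.03, 3.03], [-0.79, 2.21], [0.23, 2.52], [-1.04, 4.18], [0, 3.07], [-2.55, 2.55]. Speed limits (rad/s): [2.22, 2.22, 2.57, 3.14, 3.14, 3.14].

### API

Orientations are given as a 3x3 rotation matrix whose columns are the frame's x, y, z axes.
In Python, from bench import readout, viewer, manip, silhouettes, mark_of gives the robot as it stands. The module is installed in compiled form; this text tells all that it offers.
- The arm moves only by the shell command python3 -m crank 'ROWS'. ROWS is JSON, a list of rows, each a list of 7 numbers: the opening, from -1 (shut) to 1 (fully open), then the shift along the world's x, y, z in m, then the turn, a rotation vector about the world's x, y, z in rad. A call has 1 to 20 rows; each row is the pose to reach, as a shift and turn from the pose measured when the call began; what a row does not reach only later rows make up. A row lasts 1/10 s, in which the tool goes at most 50 mm and 8.59 degrees, less where a joint would pass 70% of its speed; a pose out of reach is approached as far as the arm can. A call with a gripper value outside its range is refused whole. The fingers move at their own pace and stop on an object; the grip force is fixed at half the most. Time passes only in rows, so rows that repeat a pose let the fingers close. It gives the time, the measured TCP pose, the force and the opening at its end, in the units of the state.
- readout.get_obs(): the state, without advancing time (a new reading comes with each control period).
- viewer.get_image(name): name is "side" or "top" or "wrist"; returns the picture (400x640x3 uint8, red, green, blue); there is no depth.
- viewer.calibration(name): a dict with "camera_matrix" (3x3 intrinsics, pixels), "rvec" (rotation vector, rad) and "tvec" (3), from world to camera coordinates, as OpenCV has them. Camera axes: x right, y down, z forward; pixel columns grow to the right and rows downward; lengths in m; the calibration is good to about 2 mm. A picture is of the moment at which its call begins: read the wrist's pose just before it. calibration takes no time and is no camera call; for the wrist camera it gives the pose at the moment of the call.
- manip.close_job(): hands the job in, once; it reports no verdict.
Trained networks look in the newest picture that a camera, given by its name, has taken for a name from the list of things; names that differ only in an ending like _2 or _b are one class to them, and where a whole thing is asked for, a point or a joint stands for the part that bears it (a point fixed in the world has none). Each returns a list of dicts, best first, with "conf" (0 to 1); they miss things now and then, are a little off and sometimes report something else, mostly with a low value. They report only what shows in the picture. A call takes as long as a camera call. They do not tell look-alikes from the thing itself.
- silhouettes(camera, query): "pixels" (400x640 bool, what is visible of it) and "box" ([centre column, centre row, width, height] in pixels, round what is visible of it).
- mark_of(camera, query): "xy" ([column, row] in pixels: a listed point, or the origin of a listed thing).
The state is a dict: "time": time; "joint_pos": joint angles; "qvel": joint speeds; "joint_efforts": joint torques, N m; "eef_pos": TCP position; "eef_rot": TCP orientation; "contact_force": force on the tool from outside, world axes, zero at the start; "moment": the same for the moment, N m; "gripper_width": opening from 0.0 (shut) to 1.0 (fully open).
Only numpy, scipy, OpenCV 4.12 (cv2) and the standard library are available. Lean on these libraries where they do the work, as an engineer would, in place of code of your own. Each camera call takes 0.05 s, during which the arm holds its last target.

## Working session

There is one attempt and no reset: what is moved stays moved. The work goes in short steps, Python scripts to look and compute and a shell command to move; the robot and the scene stay as the last step left them, time stands still between calls to the robot, and variables do not carry over. Pictures are saved under pics/ and viewed, and the job is handed in when it is done.

```bash
mkdir -p pics; ls
cat > h.py <<'E'
import numpy as np, cv2
from bench import readout, viewer, manip, silhouettes, mark_of
def cal(n):
    c=viewer.calibration(n); R,_=cv2.Rodrigues(np.array(c["rvec"],float)); return np.array(c["camera_matrix"]),R,np.array(c["tvec"],float).ravel()
def proj(n,P):
    K,R,t=cal(n); p=K@(R@np.array(P,float)+t); return p[:2]/p[2]
def ray(n,uv):
    K,R,t=cal(n); d=R.T@np.linalg.solve(K,[uv[0],uv[1],1.]); return -R.T@t,d
def atz(n,uv,z):
    c,d=ray(n,uv); return c+d*(z-c[2])/d[2]
def tri(obs):
    A=np.zeros((3,3));b=np.zeros(3)
    for n,uv in obs:
        c,d=ray(n,uv); d=d/np.linalg.norm(d); M=np.eye(3)-np.outer(d,d); A+=M;b+=M@c
    return np.linalg.solve(A,b)
def save(n,f):
    im=viewer.get_image(n); cv2.imwrite(f,im[:,:,::-1]); return im
E
python3 - <<'E'
from h import *
for n in("top","side","wrist"):
    save(n,f"pics/{n}0.png")
    K,R,t=cal(n);print(n,(-R.T@t).round(3),K[0,0],R.round(2).tolist())
    for q in("key_bow","key_shoulder","socket_mouth","lock_mouth","tray","jewel_box"):
        print(q,[(np.round(d["xy"],1).tolist(),round(d["conf"],2)) for d in mark_of(n,q)[:4]])
print(readout.get_obs())
E
```

```text
pics
top [0.452 0.102 0.988] 397.4162711973199 [[0.03, -1.0, 0.0], [-0.99, -0.03, -0.11], [0.11, -0.0, -0.99]]
key_bow [([432.7, 293.1], 0.83), ([480.1, 263.6], 0.56), ([430.2, 238.4], 0.5)]
key_shoulder [([445.1, 300.9], 0.65), ([476.9, 256.2], 0.56), ([426.9, 236.3], 0.49), ([302.5, 225.0], 0.47)]
socket_mouth [([425.0, 236.7], 0.93), ([423.0, 232.9], 0.62)]
lock_mouth [([300.9, 220.1], 0.65), ([430.5, 235.3], 0.34)]
tray [([420.0, 231.0], 0.78)]
jewel_box [([300.5, 223.0], 0.86), ([354.3, 255.9], 0.53)]
side [ 0.222 -0.592  0.813] 423.60336632625 [[0.89, -0.46, -0.0], [-0.32, -0.62, -0.72], [0.33, 0.64, -0.7]]
key_bow [([277.5, 346.2], 0.91), ([336.2, 291.4], 0.76)]
key_shoulder [([281.7, 358.1], 0.57), ([346.9, 371.5], 0.57), ([336.2, 297.2], 0.51)]
socket_mouth [([446.4, 255.0], 0.68), ([335.6, 295.1], 0.57), ([283.8, 263.4], 0.24)]
lock_mouth [([290.0, 198.8], 0.56)]
tray [([337.7, 308.2], 0.74)]
jewel_box [([289.6, 216.0], 0.96)]
wrist [ 0.28  -0.479  0.374] 345.5581829257279 [[0.39, -0.92, -0.0], [-0.88, -0.37, 0.28], [-0.26, -0.11, -0.96]]
key_bow []
key_shoulder []
socket_mouth []
lock_mouth []
tray []
jewel_box []
{'time': 1.05, 'joint_pos': array([-1.23762645e+00,  2.99886721e-01,  1.52099282e+00,  1.31180287e-05,
        1.32068152e+00, -6.65954395e-02]), 'qvel': array([ 0.00245667,  0.00163115, -0.0022762 , -0.00022861, -0.00087771,
        0.00036867]), 'joint_efforts': array([-6.32496340e-04, -5.43362761e+01, -3.61983812e+01, -1.19854994e-04,
        5.59071686e-04,  1.01238350e-04]), 'eef_pos': array([ 0.21406296, -0.50663068,  0.23129091]), 'eef_rot': array([[-9.21153622e-01,  2.23434621e-05,  3.89199183e-01],
       [-3.89199184e-01, -2.57000675e-05, -9.21153622e-01],
       [-1.05793157e-05, -9.99999999e-01,  3.23697675e-05]]), 'contact_force': array([-0.57633705, -0.30379645,  0.22275047]), 'moment': array([ 0.00135428, -0.01514816, -0.01283652]), 'gripper_width': 0.9983467551940498}
```

View pics/top0.png

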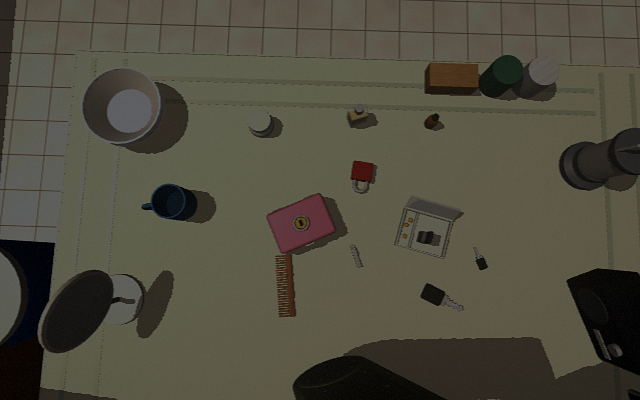

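View pics/side0.png

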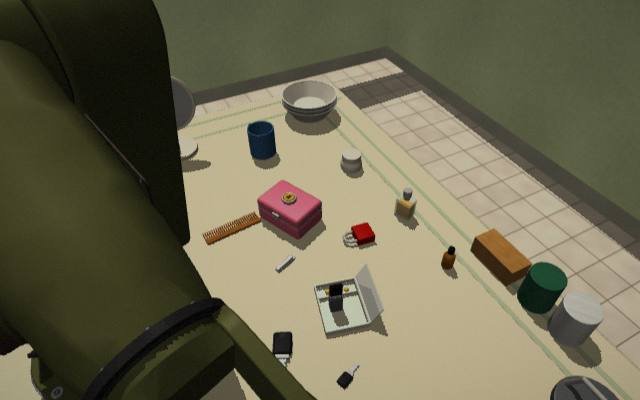

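Run:
```python
import cv2
a=cv2.imread('pics/top0.png')[200:320,260:520];cv2.imwrite('pics/topc.png',cv2.resize(a,None,fx=3,fy=3,interpolation=2))
a=cv2.imread('pics/side0.png')[160:395,220:480];cv2.imwrite('pics/sidec.png',cv2.resize(a,None,fx=2.5,fy=2.5,interpolation=2))
```

```text
(no output)
```

View pics/topc.png

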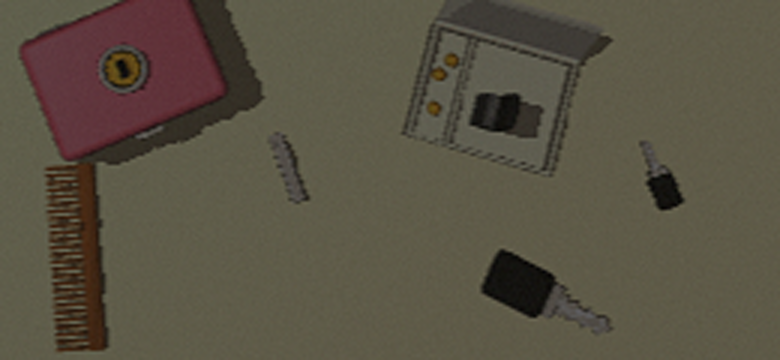

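View pics/sidec.png

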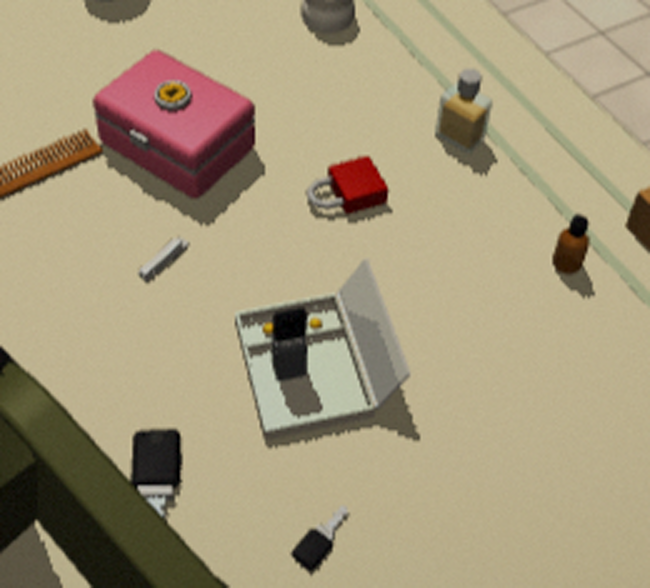

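Run:
```python
from h import *
b=tri([("top",(430.2,238.4)),("side",(336.2,291.4))]);print("bow",b, proj("top",b),proj("side",b))
l=tri([("top",(301,222)),("side",(290,198.8))]);print("lock",l)
print("sock",tri([("top",(425,236.7)),("side",(335.6,297))]))
print(atz("top",(301,222),.078),atz("top",(425,236.7),.046),atz("top",(430.2,238.4),.07))
for n,a in(("top",[(430.2,238.4)]),("wrist",[])):pass
R=np.array(readout.get_obs()["eef_rot"]);K,Rc,t=cal("wrist");c=-Rc.T@t
print("cam in tool",R.T@(c-readout.get_obs()["eef_pos"]), (Rc@R).round(3))
# tray corners from top
im=cv2.imread('pics/top0.png')
s=silhouettes("top","tray")
m=s[0]["pixels"].astype(np.uint8);print(s[0]["conf"],s[0]["box"])
r=cv2.minAreaRect(cv2.findContours(m,0,2)[0][0]);print(r)
s=silhouettes("top","jewel_box");m=s[0]["pixels"].astype(np.uint8);c=max(cv2.findContours(m,0,2)[0],key=len);r=cv2.boxPoints(cv2.minAreaRect(c));print(r)
P=[atz("top",p,.07)[:2] for p in r]
for i in range(4):
  e=P[(i+1)%4]-P[i];print(np.linalg.norm(e),np.degrees(np.arctan2(e[1],e[0])))
```

```text
bow [ 0.46867322 -0.15576661  0.0679602 ] [430.62069928 237.35298454] [334.96321126 291.61047647]
lock [0.4974912  0.14336893 0.06765495]
sock [ 0.47166697 -0.15101114  0.03909196]
[0.49488924 0.14362758 0.078     ] [ 0.47022264 -0.1486527   0.046     ] [ 0.46621266 -0.15421917  0.07      ]
cam in tool [-0.07190353 -0.14316292  0.00033148] [[ 0.     0.     1.   ]
 [ 0.959 -0.284 -0.   ]
 [ 0.284  0.959 -0.   ]]
0.68 [428.0, 227.3, 63.7, 63.6]
((426.11444091796875, 226.242431640625), (55.097320556640625, 53.878787994384766), 17.2414608001709)
[[263.5419  215.2714 ]
 [319.0311  190.21176]
 [338.08902 232.4114 ]
 [282.59982 257.47104]]
0.1409460287665362 -63.847315497016744
0.1072918639189564 -154.20535359780908
0.1392685416828551 115.81632419611276
0.10647696955017479 26.695872136934575
```

Candidates: the large loose key (top 432,293), the small loose key (top 480,262) and the key standing in the tray's socket (top 430,238; side 336,291). By the description it is the standing one. I'll move above it and check it close up.

```bash
python3 -m crank '[[1,0.25,0.352,-0.05,0,0,2.39],[1,0.25,0.352,-0.05,0,0,2.39],[1,0.25,0.352,-0.05,0,0,2.39],[1,0.25,0.352,-0.05,0,0,2.39],[1,0.25,0.352,-0.05,0,0,2.39],[1,0.25,0.352,-0.05,0,0,2.39],[1,0.25,0.352,-0.05,0,0,2.39],[1,0.25,0.352,-0.05,0,0,2.39],[1,0.25,0.352,-0.05,0,0,2.39],[1,0.25,0.352,-0.05,0,0,2.39],[1,0.25,0.352,-0.05,0,0,2.39],[1,0.25,0.352,-0.05,0,0,2.39],[1,0.25,0.352,-0.05,0,0,2.39],[1,0.25,0.352,-0.05,0,0,2.39],[1,0.25,0.352,-0.05,0,0,2.39],[1,0.25,0.352,-0.05,0,0,2.39],[1,0.25,0.352,-0.05,0,0,2.39],[1,0.25,0.352,-0.05,0,0,2.39],[1,0.25,0.352,-0.05,0,0,2.39]]'
python3 - <<'E'
from h import *
save("wrist","pics/w1.png")
for q in("key_bow","socket_mouth","key_shoulder"):
    print(q,[(np.round(d["xy"],1).tolist(),round(d["conf"],2)) for d in mark_of("wrist",q)[:3]])
o=readout.get_obs();print(o["joint_pos"],o["eef_pos"],o["eef_rot"].round(3))
s=silhouettes("wrist","key");print([(x["conf"],x["box"]) for x in s])
for p in mark_of("wrist","key_bow")[:1]: print(atz("wrist",p["xy"],.07))
E
```

```text
time: 3.05
eef_pos: [0.4641, -0.1546, 0.1813]
eef_rot: [[0.938, 0.0, 0.348], [-0.348, -0.0, 0.938], [0.0, -1.0, 0.0]]
contact_force: [0.7, -0.2, -0.2]
gripper_width: 0.997
key_bow [([236.8, 41.1], 0.84), ([324.0, 196.9], 0.7)]
socket_mouth [([319.6, 186.7], 0.89)]
key_shoulder [([169.5, 187.1], 0.88), ([320.5, 193.2], 0.7), ([195.6, 40.6], 0.56)]
[-3.96501995e-01  2.14466548e-01  1.75037652e+00  2.43628314e-06
  1.17667051e+00 -1.61435943e+00] [ 0.46409251 -0.15462546  0.18130821] [[ 0.938  0.     0.346]
 [-0.346 -0.     0.938]
 [ 0.    -1.    -0.   ]]
[(0.87, [323.0, 198.9, 17.6, 40.3]), (0.87, [160.5, 181.9, 51.8, 47.8]), (0.58, [204.2, 41.8, 131.3, 53.0]), (0.26, [593.4, 110.7, 93.2, 167.3])]
[ 0.34501137 -0.1679574   0.07      ]
```

View pics/w1.png

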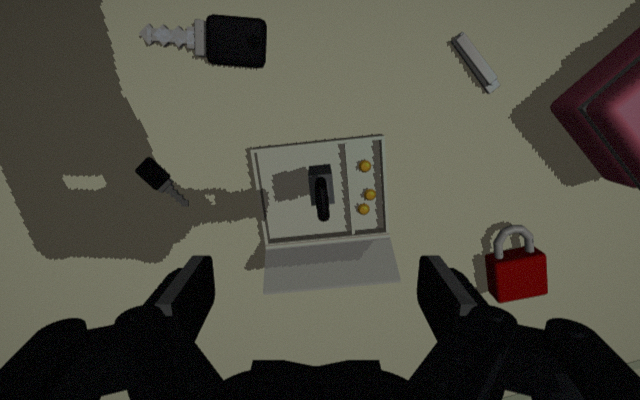

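Run:
```python
from h import *
a=cv2.imread('pics/w1.png')[125:255,235:405];cv2.imwrite('pics/w1c.png',cv2.resize(a,None,fx=4.6,fy=4.6,interpolation=2))
P=[atz("wrist",p,.016)[:2] for p in((248,149),(383,134),(387,235),(266,244))]
for i in range(4):
  e=P[(i+1)%4]-P[i];print(np.linalg.norm(e).round(4),np.degrees(np.arctan2(e[1],e[0])))
print(np.mean(P,0))
# predicted bow top outline for yaw, centre
s=silhouettes("wrist","key")[0]["pixels"];ys,xs=np.nonzero(s);print(xs.min(),xs.max(),ys.min(),ys.max())
for r in range(ys.min(),ys.max()+1,4): print(r,xs[ys==r].min(),xs[ys==r].max())
```

```text
0.1207 76.0841466514164
0.0966 -14.761655123123784
0.1172 -105.63154519519288
0.0931 167.38786855185936
[ 0.47951282 -0.15531297]
315 329 177 220
177 319 322
181 315 325
185 315 326
189 315 326
193 315 327
197 315 327
201 316 328
205 316 328
209 316 328
213 317 329
217 318 329
```

View pics/w1c.png

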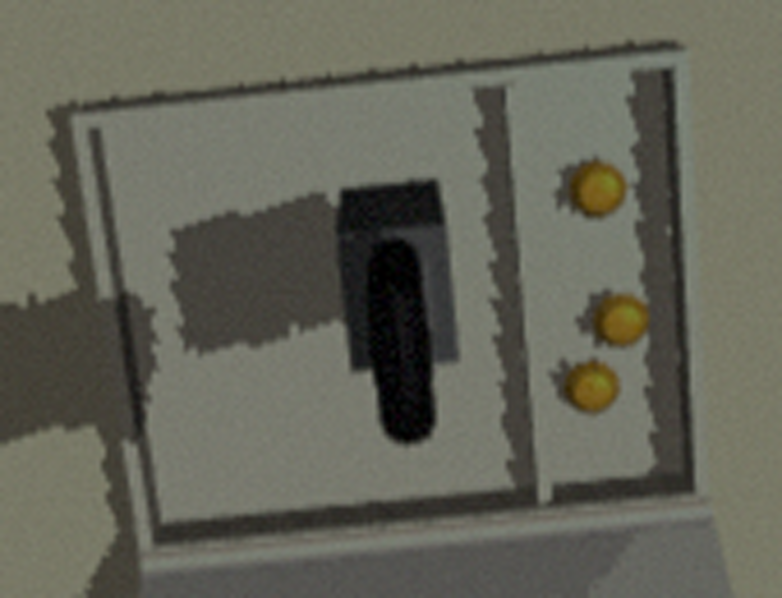

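```bash
cat > fit.py <<'E'
from h import *
from scipy.optimize import minimize
# bow stadium-ish solid: rounded in plan (y) 
pts=[]
for z in np.linspace(-.018,.018,9):
    zz=abs(z)-.010; w=.014 if zz<0 else .014-.008+np.sqrt(max(.008**2-zz**2,0))
    for s in(-1,1):
        for t in np.linspace(-np.pi/2,np.pi/2,7):
            pts.append((s*(w-.0045+.0045*np.cos(t)),.0045*np.sin(t),z))
pts=np.array(pts)
def render(KRt,c,yaw):
    K,R,t=KRt; C,S=np.cos(yaw),np.sin(yaw)
    P=pts@np.array([[C,S,0],[-S,C,0],[0,0,1]])+c
    p=(R@P.T).T+t; p=(K@p.T).T; p=p[:,:2]/p[:,2:]
    h=cv2.convexHull(((p)*64).astype(np.int32)).reshape(-1,2)
    m=np.zeros((1600,2560),np.uint8); cv2.fillConvexPoly(m,(h/16+2).astype(np.int32),1)
    return cv2.resize(m.astype(np.float32),(640,400),interpolation=cv2.INTER_AREA)
def fit(cam,mask,c0,yaw0,z):
    k=cal(cam); m=mask.astype(np.float32)
    f=lambda v:np.abs(render(k,np.array([v[0]*.01,v[1]*.01,z]),v[2])-m).sum()
    r=minimize(f,[c0[0]*100,c0[1]*100,yaw0],method="Nelder-Mead",options=dict(initial_simplex=[[c0[0]*100,c0[1]*100,yaw0],[c0[0]*100+.5,c0[1]*100,yaw0],[c0[0]*100,c0[1]*100+.5,yaw0],[c0[0]*100,c0[1]*100,yaw0+.15]],xatol=1e-3,fatol=.1))
    return r.x[0]*.01,r.x[1]*.01,np.degrees(r.x[2]),r.fun,m.sum()
E
python3 - <<'E'
from fit import *
im=viewer.get_image("wrist")
s=silhouettes("wrist","key")
m=[x for x in s if 300<x["box"][0]<345][0]["pixels"]
print("net",fit("wrist",m,(.468,-.153),-.25,.07))
g=im.max(2); roi=np.zeros_like(g);roi[170:230,310:335]=1
# dark mask
print(g[190:215:6,310:336].tolist())
m2=((g<32)&(roi>0)); 
n,l,st,_=cv2.connectedComponentsWithStats(m2.astype(np.uint8));m2=l==l[205,322]
print("dark",m2.sum(),fit("wrist",m2,(.468,-.153),-.25,.07))
E
```

```text
net (np.float64(0.46885347786910303), np.float64(-0.15181996941180617), np.float64(-15.246718678465943), np.float64(42.4375), np.float32(530.0))
[[34, 29, 28, 31, 15, 8, 4, 1, 11, 10, 17, 18, 26, 11, 20, 9, 18, 48, 65, 59, 58, 58, 59, 83, 121, 125], [65, 33, 31, 29, 31, 17, 5, 4, 13, 17, 7, 13, 24, 19, 9, 12, 1, 21, 56, 59, 59, 60, 57, 63, 105, 125], [118, 49, 29, 23, 31, 22, 7, 10, 12, 3, 16, 7, 22, 21, 10, 12, 14, 6, 22, 54, 59, 60, 57, 62, 83, 121], [120, 123, 120, 123, 122, 122, 67, 8, 2, 1, 21, 17, 0, 19, 16, 14, 16, 11, 48, 109, 122, 123, 120, 122, 124, 121], [125, 122, 120, 118, 121, 123, 118, 56, 12, 9, 4, 7, 8, 12, 20, 19, 8, 12, 22, 66, 122, 125, 123, 122, 122, 120]]
dark 678 (np.float64(0.46862199531353993), np.float64(-0.15216099778384803), np.float64(-10.33894175542313), np.float64(220.1875), np.float32(678.0))
```

The standing key (wrist 322,197) is the middle-sized one: the large key is at (237,41) and the small one at (160,182). It is aligned with the tray at about -14.5°. Now descending in line with it.

```bash
python3 -m crank '[[1,0.0048,0.0026,-0.04,0,0,0.096],[1,0.0048,0.0026,-0.07,0,0,0.096],[1,0.0048,0.0026,-0.07,0,0,0.096],[1,0.0048,0.0026,-0.07,0,0,0.096]]'
python3 - <<'E'
from fit import *
save("wrist","pics/w2.png")
s=silhouettes("wrist","key")
print([(x["conf"],x["box"]) for x in s])
o=readout.get_obs();print(o["eef_pos"],o["eef_rot"].round(3).tolist())
for x in s:
  if 280<x["box"][0]<360: print(fit("wrist",x["pixels"],(.468,-.153),-.25,.07))
E
```

```text
time: 3.9
eef_pos: [0.4691, -0.1521, 0.112]
eef_rot: [[0.967, -0.0, 0.254], [-0.254, 0.0, 0.967], [-0.0, -1.0, -0.0]]
contact_force: [-1.0, 0.1, 1.0]
gripper_width: 0.998
[(0.85, [114.2, 179.9, 65.9, 66.4]), (0.83, [317.5, 229.5, 19.2, 61.6]), (0.63, [187.3, 23.2, 158.2, 43.5])]
[ 0.46963927 -0.15239862  0.11300927] [[0.967, 0.002, 0.254], [-0.254, -0.001, 0.967], [0.002, -1.0, -0.0]]
(np.float64(0.47078483178189784), np.float64(-0.15237560276852125), np.float64(-14.609236316928008), np.float64(70.4375), np.float32(1003.0))
```

View pics/w2.png

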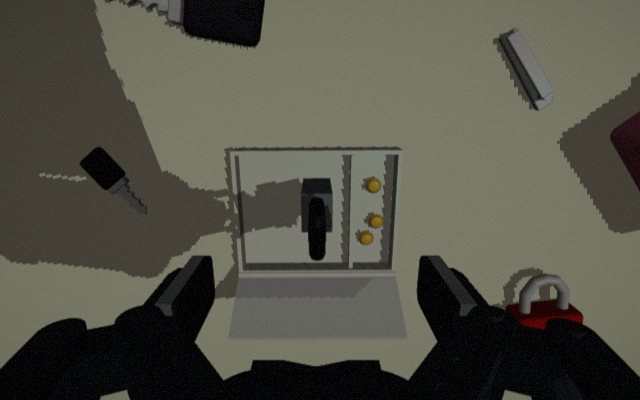

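The key at (317,229) lines up with the jaws and the tray edges. Descend and close.

```bash
python3 -m crank '[[1,0.001,-0.0002,-0.03,0,0,0],[1,0.001,-0.0002,-0.06,0,0,0],[1,0.001,-0.0002,-0.06,0,0,0],[-1,0.001,-0.0002,-0.06,0,0,0],[-1,0.001,-0.0002,-0.06,0,0,0],[-1,0.001,-0.0002,-0.06,0,0,0],[-1,0.001,-0.0002,-0.06,0,0,0],[-1,0.001,-0.0002,-0.06,0,0,0],[-1,0.001,-0.0002,-0.06,0,0,0],[-1,0.001,-0.0002,-0.06,0,0,0],[-1,0.001,-0.0002,-0.06,0,0,0],[-1,0.001,-0.0002,-0.06,0,0,0]]'
python3 - <<'E'
from h import *
save("wrist","pics/w3.png")
a=save("side","pics/s3.png")[230:350,260:420];cv2.imwrite('pics/s3c.png',cv2.resize(a[:,:,::-1],None,fx=4,fy=4,interpolation=2))
o=readout.get_obs();print(o["eef_pos"],o["contact_force"],o["moment"],o["gripper_width"])
E
```

```text
time: 5.2
eef_pos: [0.4708, -0.1527, 0.0535]
eef_rot: [[0.967, 0.003, 0.254], [-0.254, -0.001, 0.967], [0.003, -1.0, -0.0]]
contact_force: [-0.8, 0.3, 6.5]
gripper_width: 0.096
[ 0.47085635 -0.15268506  0.05349009] [-1.36252872  1.69281863  6.10195324] [ 0.06914405  0.31073757 -0.00386649] 0.09981224259381341
```

View pics/s3c.png

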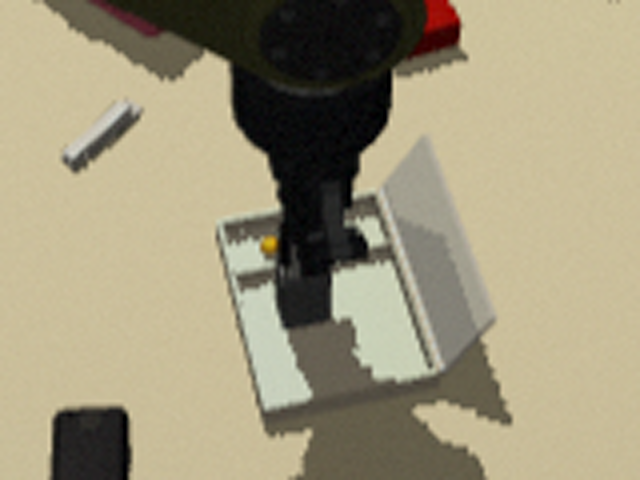

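View pics/w3.png

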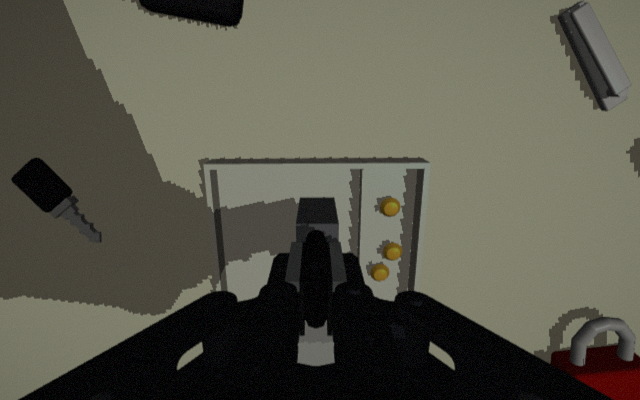

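Gripped: the opening is about 8.5 mm and the bow sits between the pads at (316,280). Pull straight up.

```bash
python3 -m crank '[[-1,0,0,0.004,0,0,0],[-1,0,0,0.008,0,0,0],[-1,0,0,0.012,0,0,0],[-1,0,0,0.016,0,0,0],[-1,0,0,0.02,0,0,0],[-1,0,0,0.024,0,0,0],[-1,0,0,0.028,0,0,0],[-1,0,0,0.032,0,0,0],[-1,0,0,0.036,0,0,0],[-1,0,0,0.044,0,0,0],[-1,0,0,0.06,0,0,0],[-1,0,0,0.08,0,0,0],[-1,0,0,0.1,0,0,0],[-1,0,0,0.1,0,0,0]]'
python3 - <<'E'
from h import *
save("wrist","pics/w4.png")
a=save("side","pics/s4.png")[200:350,260:420];cv2.imwrite('pics/s4c.png',cv2.resize(a[:,:,::-1],None,fx=4,fy=4,interpolation=2))
o=readout.get_obs();print(o["eef_pos"],o["contact_force"],o["moment"],o["gripper_width"])
for n in("side","wrist","top"):
  for q in("key_shoulder","key_bow"):print(n,q,[(np.round(d["xy"],1).tolist(),round(d["conf"],2)) for d in mark_of(n,q)[:4]])
E
```

```text
time: 6.7
eef_pos: [0.4718, -0.1531, 0.1563]
eef_rot: [[0.967, 0.007, 0.254], [-0.254, -0.003, 0.967], [0.007, -1.0, -0.001]]
contact_force: [0.2, 0.8, -0.5]
gripper_width: 0.096
[ 0.47080386 -0.15265999  0.15356535] [-0.52900045  0.38915094 -0.92481312] [-0.00546891  0.03562779  0.02027798] 0.09923313016981887
side key_shoulder [([281.8, 358.7], 0.77), ([347.3, 373.8], 0.55), ([335.9, 269.5], 0.42)]
side key_bow [([280.8, 343.5], 0.97), ([347.4, 380.0], 0.8), ([337.5, 259.9], 0.63)]
wrist key_shoulder [([191.9, 9.1], 0.84), ([315.4, 251.5], 0.68), ([149.4, 169.1], 0.6)]
wrist key_bow [([136.1, 152.9], 0.94), ([320.7, 273.9], 0.73), ([237.4, 18.5], 0.67)]
top key_shoulder [([445.1, 300.9], 0.65), ([476.9, 256.2], 0.56), ([426.9, 236.3], 0.49), ([302.5, 225.0], 0.47)]
top key_bow [([432.7, 293.1], 0.83), ([480.1, 263.6], 0.56), ([430.2, 238.4], 0.5)]
```

View pics/s4c.png

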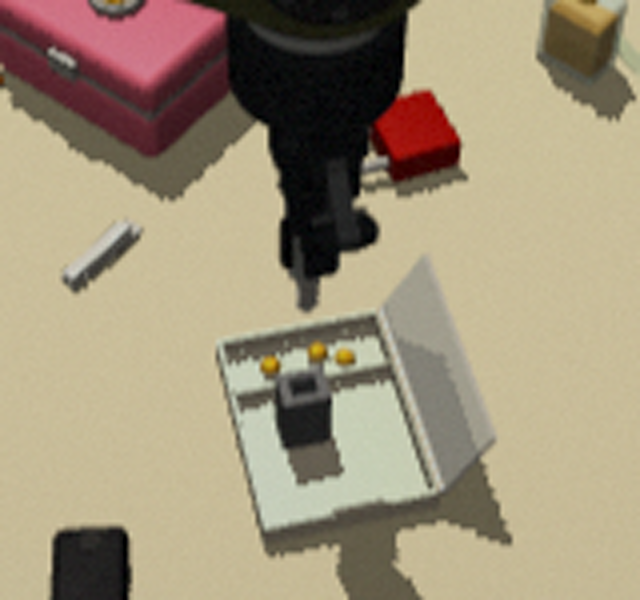

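View pics/w4.png

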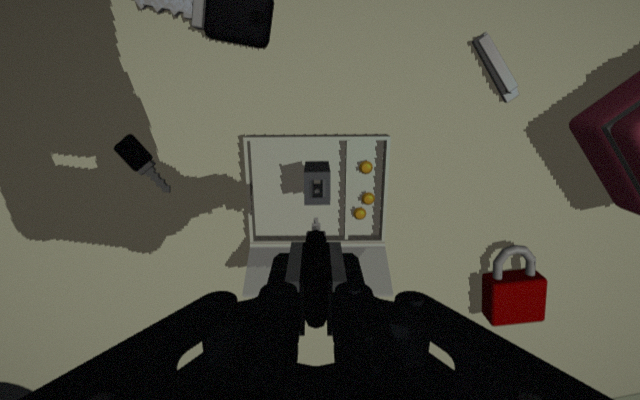

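The key is out and the socket empty; its slot shows at wrist (318,190). I'll move to the same relative height over the lock, so the lock slot should appear at that same pixel.

```bash
python3 -m crank '[[-1,0.002,0.03,0.032,0,0,0.1],[-1,0.006,0.07,0.032,0,0,0.2],[-1,0.009,0.11,0.032,0,0,0.3],[-1,0.012,0.15,0.032,0,0,0.4],[-1,0.016,0.19,0.032,0,0,0.5],[-1,0.019,0.23,0.032,0,0,0.6],[-1,0.022,0.27,0.032,0,0,0.7],[-1,0.0247,0.296,0.032,0,0,0.72],[-1,0.0247,0.296,0.032,0,0,0.72],[-1,0.0247,0.296,0.032,0,0,0.72],[-1,0.0247,0.296,0.032,0,0,0.72]]'
python3 - <<'E'
from h import *
save("wrist","pics/w5.png")
a=cv2.imread('pics/w5.png')[110:260,220:420];cv2.imwrite('pics/w5c.png',cv2.resize(a,None,fx=4,fy=4,interpolation=2))
a=cv2.imread('pics/w4.png')[110:260,220:420];cv2.imwrite('pics/w4c.png',cv2.resize(a,None,fx=4,fy=4,interpolation=2))
o=readout.get_obs();print(o["eef_pos"],o["eef_rot"].round(4).tolist(),o["joint_pos"].round(3),o["contact_force"],o["gripper_width"])
for q in("lock_mouth","jewel_box"):print(q,[(np.round(d["xy"],1).tolist(),round(d["conf"],2)) for d in mark_of("wrist",q)[:4]])
E
```

```text
time: 8.2
eef_pos: [0.4953, 0.1427, 0.1848]
eef_rot: [[0.895, 0.002, -0.446], [0.446, 0.0, 0.895], [0.002, -1.0, -0.0]]
contact_force: [-0.7, -0.9, 0.2]
gripper_width: 0.096
[0.49535324 0.14254281 0.1848331 ] [[0.8951, 0.0017, -0.4459], [0.4459, 0.0005, 0.8951], [0.0017, -1.0, -0.0003]] [ 0.209  0.266  1.676  0.     1.197 -1.824] [ 0.32468759 -1.73114263  0.32255318] 0.09464099787794075
lock_mouth [([316.8, 193.9], 0.69)]
jewel_box [([320.5, 171.3], 0.67)]
```

View pics/w5.png

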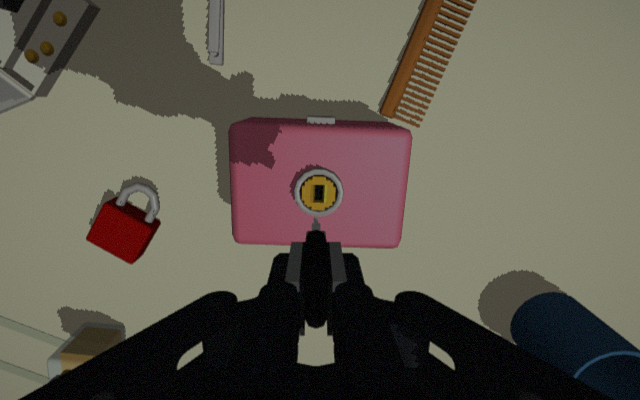

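View pics/w5c.png

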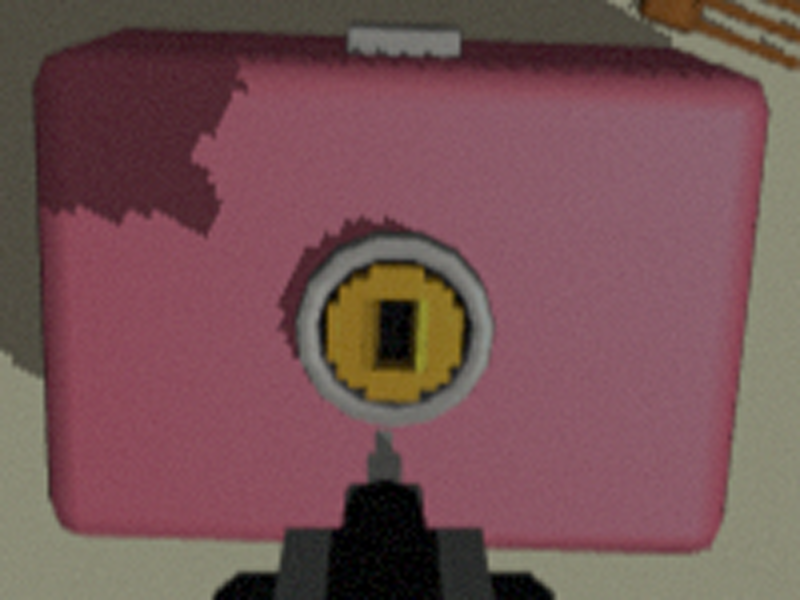

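View pics/w4c.png

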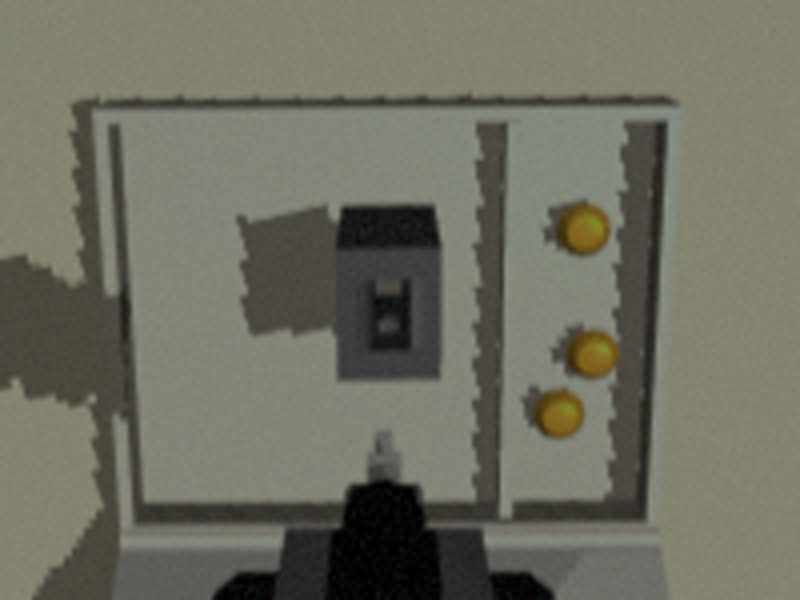

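Run:
```python
from h import *
im=save("wrist","pics/w6.png")
o=readout.get_obs();p=o["eef_pos"];R=o["eef_rot"];print(p,o["contact_force"])
f=lambda c:(220+c[0]/4,110+c[1]/4)
def ang(a,b,z=.07):
    e=(atz("wrist",f(b),z)-atz("wrist",f(a),z))[:2];return np.degrees(np.arctan2(e[1],e[0])),np.linalg.norm(e)
print("tool x yaw",np.degrees(np.arctan2(R[1,0],R[0,0])))
print("left",ang((35,95),(55,500)),"right",ang((767,100),(720,545)),"back",ang((75,535),(710,552)))
g=im.astype(int)
yel=(g[:,:,0]-g[:,:,2]>60)&(g[:,:,1]-g[:,:,2]>30); yel[:160]=0;yel[225:]=0
# pink top mask (bright area) minAreaRect in warped world plane
K,Rc,t=cal("wrist")
H=np.zeros((3,3))
# warp to tool-aligned plan at z=.078: 0.2mm/px
def warp(z,s=.00025,W=800,Hh=720):
    src=[];dst=[]
    for u,v in((0,0),(W,0),(W,Hh),(0,Hh)):
        # u along tool -z?  use world offsets in tool x,z
        P=p+R[:,0]*((v-Hh/2)*s)+R[:,2]*((u-W/2)*s);P[2]=z
        q=K@(Rc@P+t);src.append(q[:2]/q[2]);dst.append((u,v))
    M=cv2.getPerspectiveTransform(np.float32(src),np.float32(dst));return cv2.warpPerspective(im,M,(W,Hh),flags=2)
a=warp(.078);cv2.imwrite("pics/warp.png",a[:,:,::-1])
c=a[240:480,280:520];cv2.imwrite("pics/warpc.png",cv2.resize(c[:,:,::-1],None,fx=2.5,fy=2.5))
# fit collar ellipse: bright grey pixels
hsv=cv2.cvtColor(a,cv2.COLOR_RGB2HSV)
y=((hsv[:,:,0]>15)&(hsv[:,:,0]<32)&(hsv[:,:,1]>120)&(hsv[:,:,2]>60)).astype(np.uint8)[240:480,280:520]
cs=max(cv2.findContours(y,0,2)[0],key=cv2.contourArea);h=cv2.convexHull(cs)
(cx,cy),r=cv2.minEnclosingCircle(h);print("yellow disc centre rel (tool x, tool z) mm",(cy-120)*.25,(cx-120)*.25,r*.25, cv2.fitEllipse(h))
dark=(a[240:480,280:520].max(2)<40).astype(np.uint8); n,l,st,ce=cv2.connectedComponentsWithStats(dark)
for i in range(1,n):
  if st[i,4]>150: print("dark",st[i],(ce[i]-120)[::-1]*.25,cv2.minAreaRect(np.argwhere(l==i)[:,::-1].astype(np.float32)))
# predicted key tip, shoulder pixels
for d,nm in((.0075+.034,"tip"),):
    P=p+R[:,1]*d;print(nm,proj("wrist",P), proj("wrist",P+R[:,0]*.001),proj("wrist",P+R[:,2]*.001))
```

```text
[0.4954155  0.14271258 0.18496452] [0.05906436 0.02661729 0.0052198 ]
tool x yaw 26.489658111769888
left (np.float64(25.199622512277177), np.float64(0.08074489870695352)) right (np.float64(24.9285343395013), np.float64(0.08971855331700815)) back (np.float64(114.79350228350222), np.float64(0.12923217826246222))
yellow disc centre rel (tool x, tool z) mm -1.7068634033203125 1.8703289031982422 14.0762939453125 ((127.57438659667969, 113.13980102539062), (107.7398452758789, 113.05435943603516), 1.676695704460144)
dark [ 116   89   26   48 1105] [-1.99615385  2.11855204] ((128.437255859375, 112.44710540771484), (24.120277404785156, 46.80513000488281), 1.4688007831573486)
dark [ 95 232  48   8 202] [29.19183168 -0.28589109] ((118.49998474121094, 235.5), (46.99999237060547, 6.999999046325684), -0.0)
tip [315.98658584 227.02009471] [315.98669663 228.64997547] [317.73414121 227.01915489]
```

View pics/warp.png

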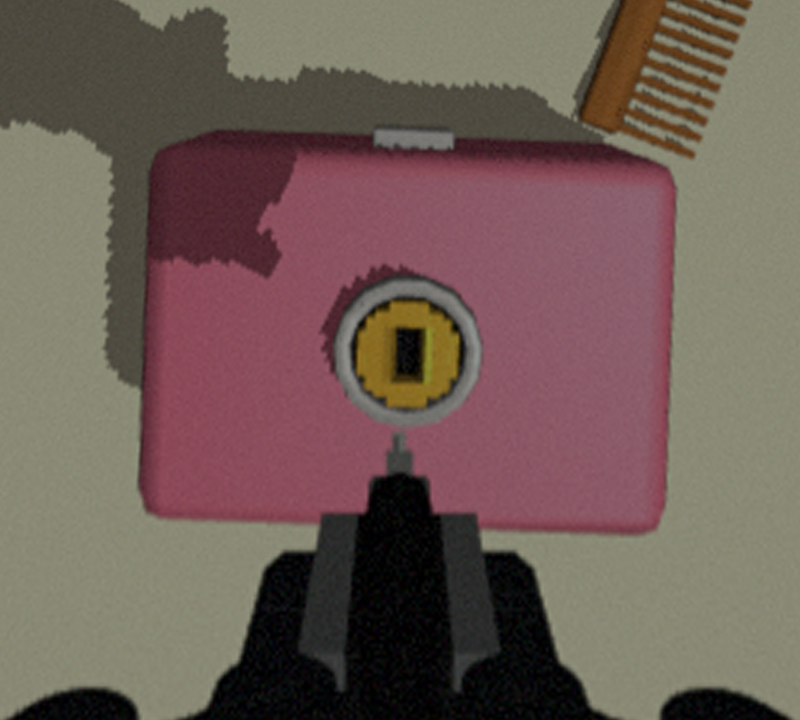

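View pics/warpc.png

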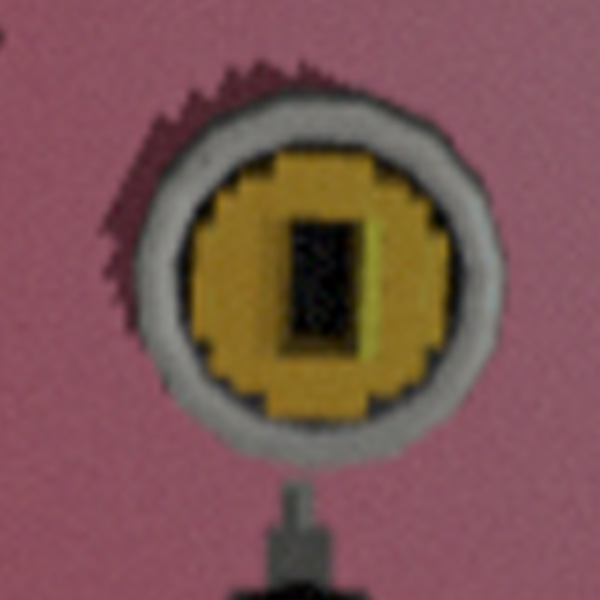

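The lock slot is at (319,193), about 1.9 mm off in both tool axes, and the box yaw is about 25° against the tool's 26.5°. I'll correct that and lower the tip to just above the face for a parallax-free check.

```bash
python3 -m crank '[[-1,-0.0025,0.001,-0.02,0,0,-0.026],[-1,-0.0025,0.001,-0.04,0,0,-0.026],[-1,-0.0025,0.001,-0.0605,0,0,-0.026],[-1,-0.0025,0.001,-0.0605,0,0,-0.026],[-1,-0.0025,0.001,-0.0605,0,0,-0.026]]'
python3 - <<'E'
from h import *
im=save("wrist","pics/w7.png")
o=readout.get_obs();p=o["eef_pos"];R=o["eef_rot"];print(p,o["contact_force"],R.round(4).tolist())
c=im[170:290,250:390];cv2.imwrite("pics/w7c.png",cv2.resize(c[:,:,::-1],None,fx=5,fy=5,interpolation=2))
s=save("side","pics/s7.png")[150:250,240:340];cv2.imwrite("pics/s7c.png",cv2.resize(s[:,:,::-1],None,fx=6,fy=6,interpolation=2))
P=p+R[:,1]*.0415;print("tip",proj("wrist",P), proj("wrist",P+R[:,0]*.001),proj("wrist",P+R[:,2]*.001),proj("side",P))
E
```

```text
time: 8.9
eef_pos: [0.4931, 0.1435, 0.125]
eef_rot: [[0.906, 0.002, -0.422], [0.422, 0.001, 0.906], [0.002, -1.0, -0.0]]
contact_force: [-0.1, -0.0, 0.1]
gripper_width: 0.097
[0.49340352 0.14361349 0.12553216] [ 0.37580747  0.36552586 -0.33906633] [[0.9064, 0.0032, -0.4223], [0.4223, 0.0008, 0.9065], [0.0032, -1.0, -0.0006]]
tip [315.95135853 226.7181558 ] [315.95138367 228.34733318] [317.6980141  226.71739499] [287.24177357 194.63779217]
```

View pics/w7c.png

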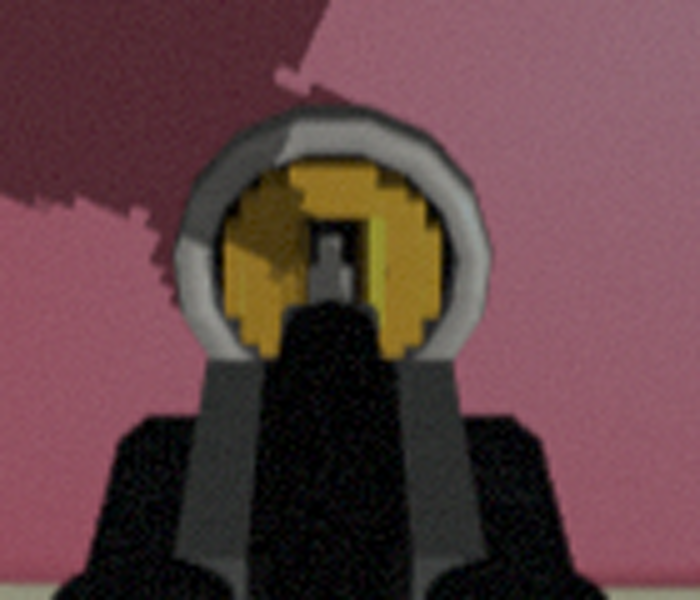

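View pics/s7c.png

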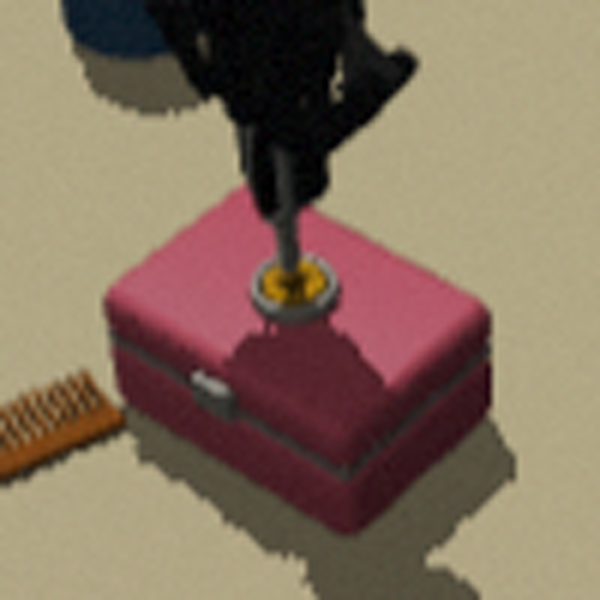

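Run:
```python
from h import *
o=readout.get_obs();p=o["eef_pos"];R=o["eef_rot"]
for x in(-7,0,7):
    P=p+R[:,0]*x*.001;P[2]=.078;print("slot",x,proj("wrist",P))
for r in (19,-19):
    P=p+R[:,0]*r*.001;P[2]=.078;print("collar",r,proj("wrist",P)); P=p+R[:,2]*r*.001;P[2]=.078;print("collarz",r,proj("wrist",P))
for x in(-6,-4,-3):
    P=p+R[:,0]*x*.001+R[:,1]*.0415;print("tip",x,proj("wrist",P))
```

```text
slot -7 [316.05411191 211.69311899]
slot 0 [316.05457215 222.9246149 ]
slot 7 [316.05502336 233.93570124]
collar 19 [316.0557766  252.31743909]
collarz 19 [348.30160986 222.91430579]
collar -19 [316.05330112 191.90694088]
collarz -19 [283.81132851 222.9349228 ]
tip -6 [316.0134565  217.20399431]
tip -4 [316.01372577 220.51629478]
tip -3 [316.01385981 222.16526171]
```

```bash
python3 -m crank '[[-1,0,0,-0.003,0,0,0],[-1,0,0,-0.003,0,0,0],[-1,0,0,-0.003,0,0,0]]'
python3 - <<'E'
from h import *
o=readout.get_obs();K,Rc,t=cal("wrist");im=save("wrist","pics/w8.png")
p=o["eef_pos"];R=o["eef_rot"];print(p,o["contact_force"],np.degrees(np.arctan2(R[1,0],R[0,0])))
def warp(z,s=.0001,W=500,Hh=500):
    src=[];dst=[]
    for u,v in((0,0),(W,0),(W,Hh),(0,Hh)):
        P=p+R[:,0]*((v-Hh/2)*s)+R[:,2]*((u-W/2)*s);P[2]=z
        q=K@(Rc@P+t);src.append(q[:2]/q[2]);dst.append((u,v))
    return cv2.warpPerspective(im,cv2.getPerspectiveTransform(np.float32(src),np.float32(dst)),(W,Hh),flags=1)
a=warp(.078)
for v in range(0,500,50): cv2.line(a,(0,v),(8,v),(255,255,255),1);cv2.line(a,(v,0),(v,8),(255,255,255),1)
cv2.imwrite("pics/w8w.png",a[:,:,::-1])
print(proj("wrist",p+R[:,1]*.0415-R[:,0]*.006))
P=p+R[:,1]*.0415-R[:,0]*.006
c=atz("wrist",proj("wrist",P),.078)-p;print("tip -6 edge appears in warp at v=",250+1e4*(c@R[:,0]))
E
```

```text
time: 9.3
eef_pos: [0.4936, 0.1437, 0.123]
eef_rot: [[0.906, 0.004, -0.422], [0.422, 0.001, 0.906], [0.004, -1.0, -0.001]]
contact_force: [-0.1, -0.2, -0.1]
gripper_width: 0.095
[0.493562   0.14370322 0.12295628] [-0.12779921 -0.19641115 -0.11950414] 24.98649232783679
[315.98414132 217.18665743]
tip -6 edge appears in warp at v= 202.4123118669103
```

View pics/w8w.png

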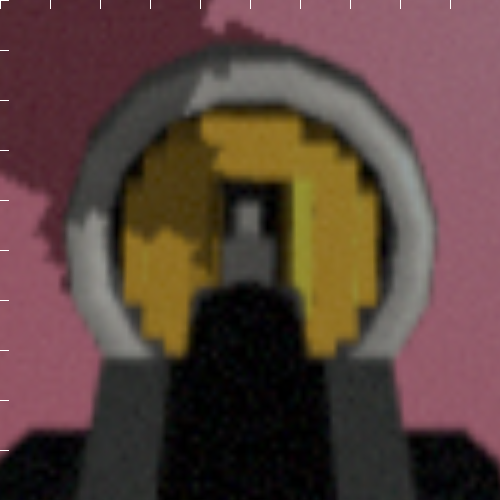

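The tip sits within the slot, with about 0.5 mm lateral correction needed. Insert gently and check the forces.

```bash
python3 -m crank '[[-1,-0.0002,0.0005,-0.003,0,0,0],[-1,-0.0002,0.0005,-0.006,0,0,0],[-1,-0.0002,0.0005,-0.009,0,0,0],[-1,-0.0002,0.0005,-0.012,0,0,0],[-1,-0.0002,0.0005,-0.015,0,0,0],[-1,-0.0002,0.0005,-0.015,0,0,0]]'
python3 - <<'E'
from h import *
o=readout.get_obs();print(o["time"],o["eef_pos"],o["contact_force"],o["moment"],o["gripper_width"])
E
```

```text
time: 9.95
eef_pos: [0.4933, 0.1442, 0.1074]
eef_rot: [[0.906, 0.004, -0.422], [0.422, 0.001, 0.906], [0.004, -1.0, -0.001]]
contact_force: [1.9, 0.7, -0.9]
gripper_width: 0.097
9.95 [0.49332299 0.1442426  0.10744792] [ 1.90832141  0.6880329  -0.90893367] [ 0.23282875 -0.47234132 -0.02404504] 0.0971077342657832
```

```bash
python3 -m crank '[[-1,0.0004,0.0002,-0.003,0,0,0],[-1,0.0004,0.0002,-0.006,0,0,0],[-1,0.0004,0.0002,-0.009,0,0,0],[-1,0.0004,0.0002,-0.012,0,0,0],[-1,0.0004,0.0002,-0.012,0,0,0]]'
python3 - <<'E'
from h import *
o=readout.get_obs();print(o["time"],o["eef_pos"],o["contact_force"],o["moment"],o["gripper_width"])
E
```

```text
time: 10.45
eef_pos: [0.4937, 0.1444, 0.095]
eef_rot: [[0.906, 0.004, -0.422], [0.422, 0.001, 0.906], [0.004, -1.0, -0.001]]
contact_force: [2.5, 1.1, -1.1]
gripper_width: 0.098
10.45 [0.49371316 0.14444205 0.09500461] [ 2.45370488  1.14063415 -1.13417187] [ 0.32954395 -0.6895919   0.01827211] 0.09799129975074072
```

```bash
python3 -m crank '[[-1,0.0004,0.0002,-0.003,0,0,0],[-1,0.0004,0.0002,-0.006,0,0,0],[-1,0.0004,0.0002,-0.009,0,0,0],[-1,0.0004,0.0002,-0.011,0,0,0],[-1,0.0004,0.0002,-0.011,0,0,0]]'
python3 - <<'E'
from h import *
o=readout.get_obs();print(o["time"],o["eef_pos"],o["contact_force"],o["moment"],o["gripper_width"])
im=save("wrist","pics/w9.png")
c=im[160:340,230:410];cv2.imwrite("pics/w9c.png",cv2.resize(c[:,:,::-1],None,fx=3.3,fy=3.3,interpolation=2))
s=save("side","pics/s9.png")[150:250,240:340];cv2.imwrite("pics/s9c.png",cv2.resize(s[:,:,::-1],None,fx=6,fy=6,interpolation=2))
E
```

```text
time: 10.95
eef_pos: [0.4943, 0.1447, 0.0852]
eef_rot: [[0.906, 0.004, -0.422], [0.422, 0.001, 0.906], [0.004, -1.0, -0.001]]
contact_force: [-6.0, -1.0, 20.1]
gripper_width: 0.097
10.95 [0.49433296 0.1446899  0.08519516] [-6.00521643 -1.0472296  20.14400586] [-0.2672658   1.14791964 -0.06739065] 0.09728752922986053
```

View pics/w9c.png

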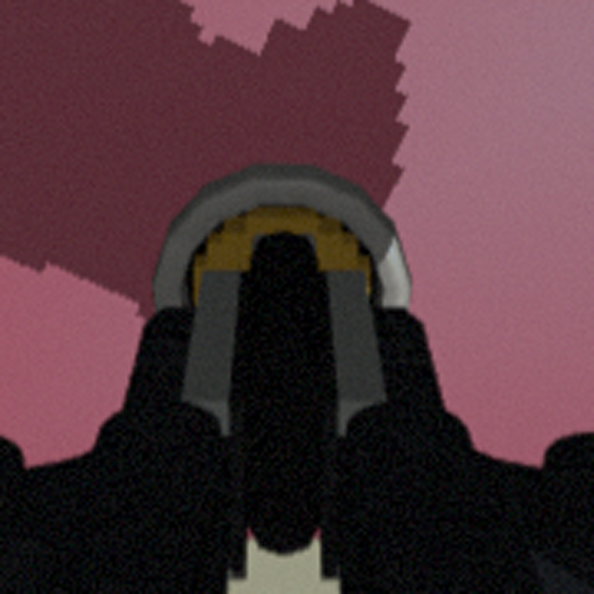

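View pics/s9c.png

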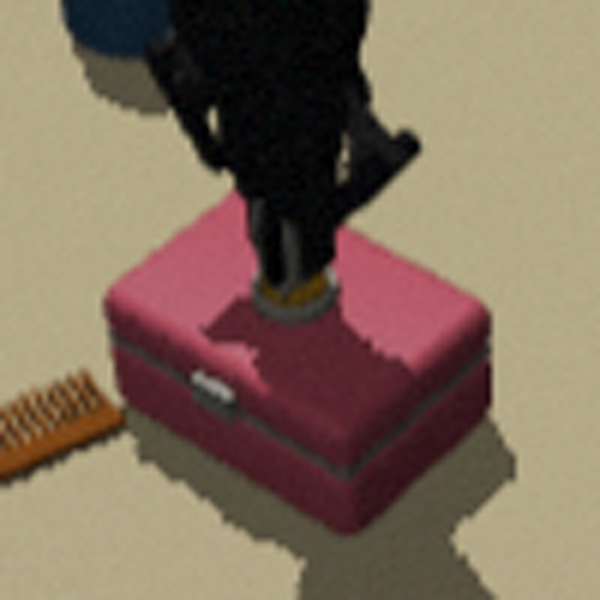

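```bash
python3 -m crank '[[-1,-0.0004,-0.0002,-0.002,0,0,0],[-1,-0.0004,-0.0002,-0.003,0,0,0],[-1,-0.0004,-0.0002,-0.003,0,0,0]]'
python3 - <<'E'
from h import *
o=readout.get_obs();print(o["time"],o["eef_pos"],o["contact_force"],o["moment"],o["gripper_width"],o["joint_pos"])
E
```

```text
time: 11.35
eef_pos: [0.4945, 0.1447, 0.0849]
eef_rot: [[0.906, 0.006, -0.423], [0.423, 0.002, 0.906], [0.007, -1.0, -0.001]]
contact_force: [-12.6, -1.1, 36.4]
gripper_width: 0.096
11.35 [0.49449782 0.1447226  0.08486763] [-12.58088956  -1.07415127  36.35907359] [-0.3873982  2.3848503  0.0245855] 0.09638675459909711 [ 2.13525588e-01  3.95144715e-01  1.76591593e+00  2.39630915e-04
  9.73885162e-01 -1.79369488e+00]
```

Fully home: 36 N push-back with only 0.3 mm of travel, the z matches the predicted home height, and the bow hasn't moved in the pads. Relax the push and turn clockwise, in two stages.

```bash
python3 -m crank '[[-1,-0.0005,-0.0002,-0.0005,0,0,0],[-1,-0.0005,-0.0002,-0.0005,0,0,-0.1],[-1,-0.0005,-0.0002,-0.0005,0,0,-0.2],[-1,-0.0005,-0.0002,-0.0005,0,0,-0.3],[-1,-0.0005,-0.0002,-0.0005,0,0,-0.4],[-1,-0.0005,-0.0002,-0.0005,0,0,-0.5],[-1,-0.0005,-0.0002,-0.0005,0,0,-0.6],[-1,-0.0005,-0.0002,-0.0005,0,0,-0.7],[-1,-0.0005,-0.0002,-0.0005,0,0,-0.8],[-1,-0.0005,-0.0002,-0.0005,0,0,-0.8]]'
python3 - <<'E'
from h import *
o=readout.get_obs();R=o["eef_rot"];print(o["time"],o["eef_pos"],o["contact_force"],o["moment"],o["gripper_width"],o["joint_pos"],np.degrees(np.arctan2(R[1,0],R[0,0])))
im=save("wrist","pics/w10.png")
c=im[160:340,230:410];cv2.imwrite("pics/w10c.png",cv2.resize(c[:,:,::-1],None,fx=3.3,fy=3.3,interpolation=2))
E
```

```text
time: 12.35
eef_pos: [0.4945, 0.144, 0.0853]
eef_rot: [[0.933, 0.007, 0.359], [-0.359, -0.004, 0.933], [0.008, -1.0, -0.002]]
contact_force: [-1.9, -5.9, 14.7]
gripper_width: 0.093
12.35 [0.4944732  0.14396896 0.08532189] [-1.93876075 -5.85149906 14.74223312] [-1.0311498   0.36209261  0.00546047] 0.09302279834736375 [ 0.21491927  0.39456889  1.76546775 -0.00690031  0.97573057 -0.98470994] -21.045279432701538
```

View pics/w10c.png

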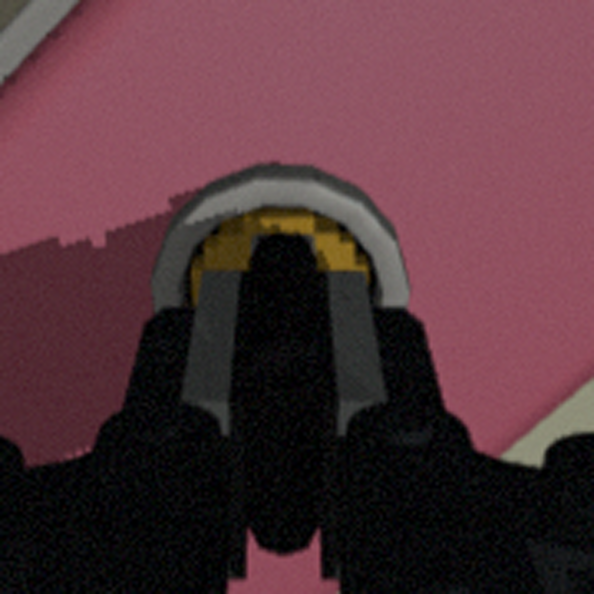

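```bash
python3 -m crank '[[-1,-0.0002,0,-0.0005,0,0,-0.1],[-1,-0.0002,0,-0.0005,0,0,-0.2],[-1,-0.0002,0,-0.0005,0,0,-0.3],[-1,-0.0002,0,-0.0005,0,0,-0.4],[-1,-0.0002,0,-0.0005,0,0,-0.5],[-1,-0.0002,0,-0.0005,0,0,-0.6],[-1,-0.0002,0,-0.0005,0,0,-0.7],[-1,-0.0002,0,-0.0005,0,0,-0.8],[-1,-0.0002,0,-0.0005,0,0,-0.85],[-1,-0.0002,0,-0.0005,0,0,-0.9],[-1,-0.0002,0,-0.0005,0,0,-0.9],[-1,-0.0002,0,-0.0005,0,0,-0.9]]'
python3 - <<'E'
from h import *
o=readout.get_obs();R=o["eef_rot"];print(o["time"],o["eef_pos"],o["contact_force"],o["moment"],o["gripper_width"],o["joint_pos"],np.degrees(np.arctan2(R[1,0],R[0,0])))
im=save("wrist","pics/w11.png")
c=im[160:340,230:410];cv2.imwrite("pics/w11c.png",cv2.resize(c[:,:,::-1],None,fx=3.3,fy=3.3,interpolation=2))
s=save("side","pics/s11.png")[150:250,240:340];cv2.imwrite("pics/s11c.png",cv2.resize(s[:,:,::-1],None,fx=6,fy=6,interpolation=2))
E
```

```text
time: 13.6
eef_pos: [0.4941, 0.1432, 0.0854]
eef_rot: [[0.301, 0.0, 0.954], [-0.953, -0.01, 0.301], [0.009, -1.0, -0.003]]
contact_force: [-5.1, -8.2, 13.6]
gripper_width: 0.096
13.6 [0.49408938 0.14316205 0.08535398] [-5.05094149 -8.17426335 13.64141776] [-1.42959565  0.89931795  0.05024311] 0.09618902198724516 [ 0.21532516  0.39706798  1.76171631 -0.01134535  0.98462029 -0.08448154] -72.46156180084256
```

View pics/w11c.png

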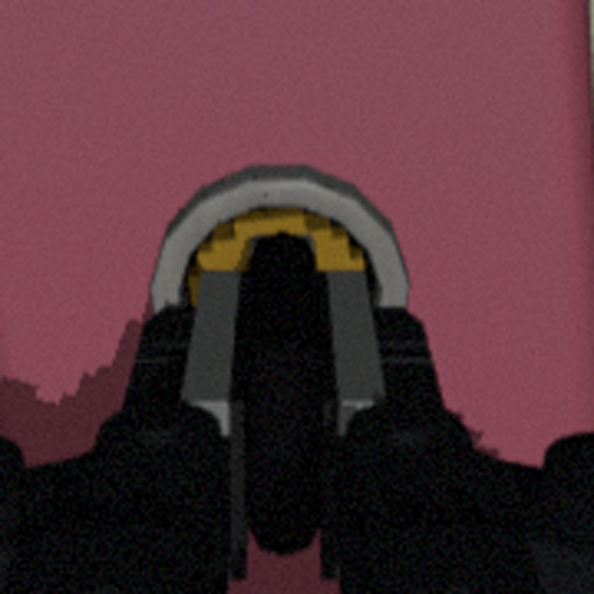

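View pics/s11c.png

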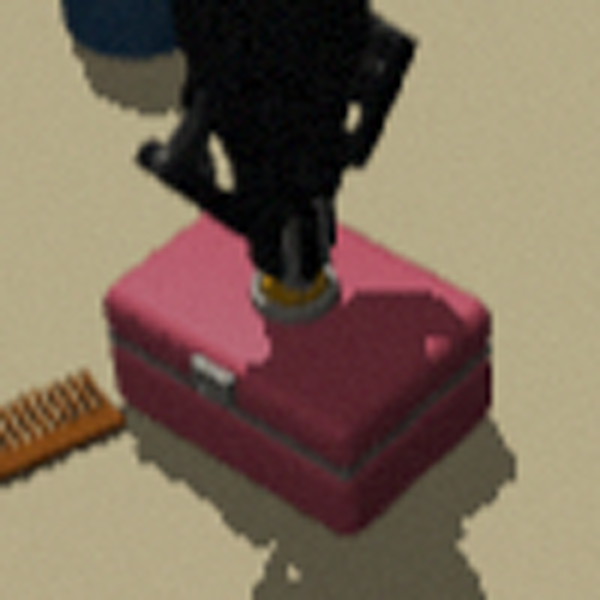

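```bash
python3 -m crank '[[-1,-0.0003,-0.0005,-0.0006,0,0,-0.03],[-1,-0.0003,-0.0005,-0.0006,0,0,-0.05],[-1,-0.0003,-0.0005,-0.0006,0,0,-0.05],[-1,-0.0003,-0.0005,-0.0006,0,0,-0.05]]'
python3 - <<'E'
from h import *
o=readout.get_obs();R=o["eef_rot"];print(o["time"],o["eef_pos"],o["contact_force"],o["moment"],o["gripper_width"],o["joint_pos"],np.degrees(np.arctan2(R[1,0],R[0,0])),o["joint_efforts"])
E
```

```text
time: 14.1
eef_pos: [0.4938, 0.1426, 0.0854]
eef_rot: [[0.253, 0.0, 0.967], [-0.967, -0.01, 0.253], [0.009, -1.0, -0.002]]
contact_force: [-3.2, -1.1, 10.1]
gripper_width: 0.1
14.1 [0.49383588 0.14259097 0.08537674] [-3.22262861 -1.06820181 10.13599696] [-0.18547547  0.63271537  0.05114313] 0.10007636657992038 [ 0.21437577  0.39638871  1.76264975 -0.01142766  0.98462985 -0.03549765] -75.31988680123712 [  0.06687663 -48.13487291 -27.66067743   0.06855405  -0.88667616
   0.08481211]
```

```bash
python3 -m crank '[[-1,0,0,-0.0007,0,0,-0.03],[-1,0,0,-0.0007,0,0,-0.05],[-1,0,0,-0.0007,0,0,-0.05],[-1,0,0,-0.0007,0,0,-0.05],[-1,0,0,-0.0007,0,0,-0.05]]'
python3 - <<'E'
from h import *
o=readout.get_obs();R=o["eef_rot"];print(o["time"],o["eef_pos"],o["contact_force"],o["moment"],o["gripper_width"],np.degrees(np.arctan2(R[1,0],R[0,0])))
im=save("wrist","pics/w12.png")
c=im[160:340,230:410];cv2.imwrite("pics/w12c.png",cv2.resize(c[:,:,::-1],None,fx=3.3,fy=3.3,interpolation=2))
s=save("side","pics/s12.png")
A=[cv2.resize(cv2.imread(f)[195:235,250:300],None,fx=7,fy=7,interpolation=2) for f in("pics/s9.png","pics/s12.png")]
cv2.imwrite("pics/latch.png",np.hstack(A))
E
```

```text
time: 14.6
eef_pos: [0.4938, 0.1426, 0.0854]
eef_rot: [[0.205, -0.001, 0.979], [-0.979, -0.01, 0.205], [0.009, -1.0, -0.003]]
contact_force: [-4.2, -1.0, 13.7]
gripper_width: 0.095
14.6 [0.49376905 0.14257911 0.08535431] [-4.15418761 -1.04144203 13.70516892] [-0.11899223  0.84569422 -0.01506368] 0.09482836359371484 -78.17675803878505
```

View pics/w12c.png

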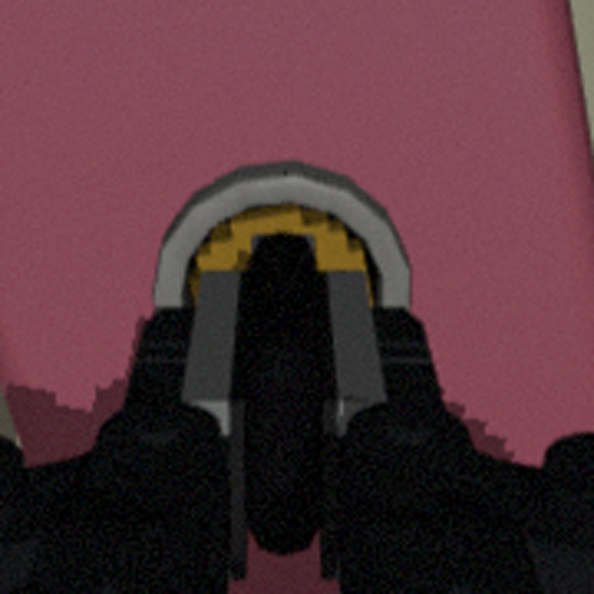

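View pics/latch.png

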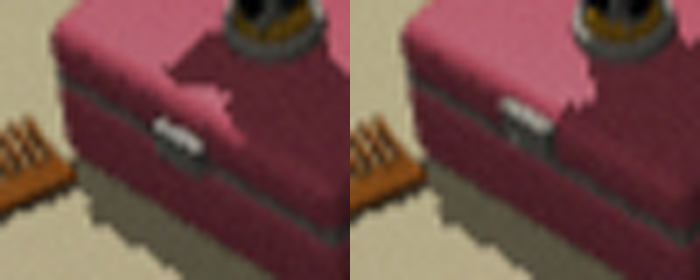

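View pics/s12.png

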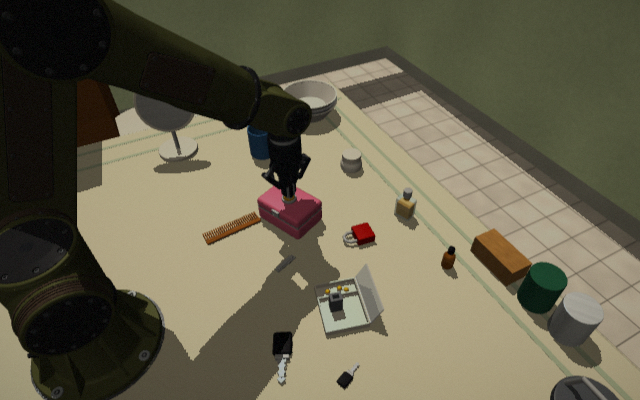

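Run:
```python
from h import *
for i in range(8):
    viewer.get_image("wrist"); o=readout.get_obs();R=o["eef_rot"];print(o["contact_force"].round(1),o["moment"].round(3),np.degrees(np.arctan2(R[1,0],R[0,0])).round(2),o["gripper_width"].round(4),o["joint_efforts"][5].round(3), o["eef_pos"].round(4))
```

```text
Traceback (most recent call last):
AttributeError: 'float' object has no attribute 'round'
```

Run:
```python
from h import *
for i in range(8):
    viewer.get_image("wrist"); o=readout.get_obs();R=o["eef_rot"];print(o["contact_force"].round(1),o["moment"].round(3),np.degrees(np.arctan2(R[1,0],R[0,0])).round(2),round(o["gripper_width"],4),o["joint_efforts"][5].round(3), o["eef_pos"].round(4))
```

```text
[-4.2 -0.4 12.7] [-0.097  0.866  0.029] -78.18 0.0952 0.062 [0.4938 0.1426 0.0854]
[-5.6 -1.3 13.2] [-0.141  0.863  0.017] -78.18 0.1003 0.062 [0.4938 0.1426 0.0853]
[-4.8 -1.  12.6] [-0.105  0.839  0.054] -78.18 0.0975 0.062 [0.4937 0.1426 0.0854]
[-4.2 -0.3 13.1] [-0.113  0.872  0.038] -78.17 0.097 0.062 [0.4938 0.1426 0.0854]
[-4.7 -1.5 14.1] [-0.128  0.882  0.05 ] -78.18 0.0978 0.062 [0.4937 0.1426 0.0853]
[-3.9 -0.4 13.7] [-0.086  0.863  0.04 ] -78.18 0.0936 0.062 [0.4938 0.1426 0.0853]
[-3.9 -1.2 12.7] [-0.053  0.822  0.062] -78.18 0.0993 0.062 [0.4938 0.1426 0.0853]
[-4.  -0.6 13.6] [-0.1    0.859  0.091] -78.18 0.0951 0.062 [0.4938 0.1426 0.0854]
```

```bash
python3 -m crank '[[-1,0,0,-0.0007,0,0,-0.02],[-1,0,0,-0.0007,0,0,-0.04],[-1,0,0,-0.0007,0,0,-0.04],[-1,0,0,-0.0007,0,0,-0.04]]'
python3 - <<'E'
from h import *
for i in range(4):
    im=viewer.get_image("wrist"); o=readout.get_obs();R=o["eef_rot"];print(o["time"],o["contact_force"].round(1),o["moment"].round(3),np.degrees(np.arctan2(R[1,0],R[0,0])).round(2),round(o["gripper_width"],4),o["joint_efforts"][5].round(3), o["eef_pos"].round(4))
A=[cv2.resize(a[160:340,240:390],None,fx=2.6,fy=2.6,interpolation=2) for a in(cv2.imread("pics/w9.png"),im[:,:,::-1])]
cv2.imwrite("pics/cmp.png",np.hstack(A))
E
```

```text
time: 15.55
eef_pos: [0.4937, 0.1426, 0.0854]
eef_rot: [[0.166, -0.001, 0.986], [-0.986, -0.01, 0.166], [0.01, -1.0, -0.003]]
contact_force: [-4.7, -0.6, 13.2]
gripper_width: 0.094
15.6 [-4.8 -0.1 13.9] [-0.043  0.981  0.123] -80.46 0.0969 0.102 [0.4936 0.1426 0.0853]
15.65 [-4.2 -0.7 13.3] [-0.054  0.931  0.077] -80.46 0.0971 0.096 [0.4937 0.1426 0.0853]
15.7 [-5.5 -0.9 13.6] [-0.024  0.958  0.083] -80.46 0.0974 0.095 [0.4936 0.1426 0.0853]
15.75 [-5.4 -0.4 13.4] [-0.088  0.994  0.101] -80.46 0.0954 0.095 [0.4936 0.1426 0.0853]
```

View pics/cmp.png

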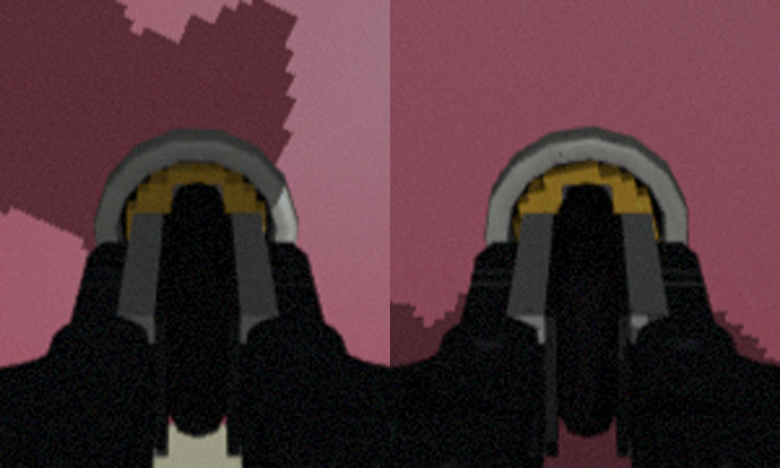

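The turning torque is now above the lock spring's 0.06 Nm (0.06 to 0.095), so the cylinder is at or very near its stop. The grip looks unchanged and the latch has moved. Handing in with this hold.

Run:
```python
from h import *
print(manip.close_job())
```

```text
the job is handed in; nothing more can be done
None
```

I pulled the middle-sized key straight up out of the tray socket, pushed it home in the jewellery-box lock and turned it clockwise. I handed in at about 15.8 s with the key still gripped and held turned.

**Fully home:** at 36 N of push the key moved only 0.3 mm. The TCP height was 0.085 m against the 0.0855 m I expected, and the key had not slipped in the pads. I then eased the push to about 13 N.

**Quarter turn:** the tool turned about 105° (1.84 rad), which is more than a quarter turn plus the 0.15 rad of play. The holding torque on the last joint rose from 0.06 to 0.095 Nm over the last 2°, above the spring's 0.06 Nm. I take that to mean the cylinder is at or next to its stop.

**Latch:** in the side view it had visibly moved from where it was before the turn.

**Other things on the table:** in the last side view they looked undisturbed, and the arm touched none of them.

**Less certain:**
- I inferred the lock angle from the tool angle and torque, as I could not see the slot under the gripper.
- Readings were noisy: one moment reading near the end dipped to -0.015 Nm, while the later ones averaged about 0.05 before the final nudge.
- The last-joint torque had also dropped once, from 0.085 to 0.062 Nm, as I turned further, before rising to 0.095 Nm.

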